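Clamp the glued tile and set the setting timer to five

TASK

Turn the press handle clockwise until its pad meets the brown tile, then snug it by about a tenth of a turn more and let go. Then start the glue's setting time: turn the timer dial clockwise until it rests in the fifth click after the wide zero mark, and let go. Leave the other things on the table top where they are.

Things in the scene. Friction and masses are not known exactly. Their poses are not given: they have to be found in the camera images.
- press: bridge press, fixed to the table: plywood base board 170 (x) x 210 (y) x 18 mm, two dark steel posts at y = -84 and +84 mm carrying a beam 200 mm long along y, 44 mm wide, its top 135 mm above the table. Origin: under the middle of the board, on the table; z is up and is the screw's axis
- clamp_grip (a point): middle of the press's dark wooden handle bar, on the screw's axis, 174 mm above the table. The bar is 80 mm long (this frame's x), 16 mm thick (its y), 40 mm high (from 151 to 191 mm above the table), on a steel hub of 50 mm diameter whose top is 151 mm above the table. z is up. The bar only turns about z; it does not rise or sink
- clamp_screw (a joint): angle of the press handle, 0 to 4 rad, growing clockwise seen from above. The pad under the beam sinks 30 mm per full turn (4.77 mm per rad); it starts 3 to 6 mm above the tile and meets it at about 1.89 rad. From there the sprung pad pushes 6 N per mm, about 28 N per rad. The handle turns stiffly (0.22 N m of friction, plus 0.14 N m at 30 N of push) and stays where it is left. Up to 4 rad it does not meet a stop
- clamp_pad: round pad under the screw, 44 mm wide, 12 mm thick; origin at the middle of its underside
- work: the workpiece under the press: a kaki-brown tile 98 x 98 x 9 mm just glued on a wooden backer 110 x 110 x 12 mm, lying loose on the press's board; origin under its middle, its top 21 mm above that (39 mm above the table)
- timer: setting timer fixed to the table: white case 150 x 150 x 50 mm with raised black ticks on its top in an arc round the dial, 30 degrees apart, 62 mm from the axis: the wide one (12 mm square) is zero, then eight narrow ones (3.5 mm wide) clockwise. The timer's +x points to the fourth narrow tick, zero lies 120 degrees counter-clockwise from it. Origin: under its middle, on the table; z is up and is the dial's axis
- dial_grip (a point): middle of the dial's black bar grip, on the dial's axis, 86 mm above the table. The bar is 72 mm long (this frame's x), 16 mm thick (its y), 38 mm high (from 64 to 102 mm above the table) and stands on an aluminium disc of 84 mm diameter whose top is 64 mm above the table. +x points to the dial's pointer; z is up
- dial_pointer (a point): tip of the dial's slender black pointer (6 mm wide, 6 mm high), 54 mm from the axis, 67 mm above the table; it shows the tick that the dial is set to
- dial (a joint): angle of the timer dial, growing clockwise seen from above: 0 at the wide zero mark, 0.5236 rad (30 degrees) per click, stops just outside 0 and 4.19 rad. It starts between zero and the third click. The fifth click is 2.618 rad. Spring detents (about 0.13 N m) pull the released dial to the nearest click
- bead: green glass paperweight bead, a flattened dome 66 mm wide, 46 mm high; loose, to be left alone; origin under its middle, on the table
- spatula: aluminium spatula, 200 mm long, lying flat; loose, to be left alone; origin under its middle, on the table
- dish: white ceramic dish, 100 mm wide, 25 mm high; loose, to be left alone; origin under its middle, on the table
- spare_tile: loose kaki-brown tile 98 x 98 x 9 mm lying on the table top; loose, to be left alone; origin under its middle, on the table
- mallet: hammer, 200 mm long, lying flat; loose, to be left alone; origin under its middle, on the table

How it is judged:
By the outcome, as a careful person would: the job done as asked, in the order asked, and still so for the second after the job is handed in, with the robot touching nothing.
It also fails if it takes over 72 s, if anything falls off the work surface, if the arm or the gripper's body presses on something with over 40 N, if the wrist force passes 120 N, or if a joint passes its speed limit or range.

ROBOT

A 6-joint arm with a two-finger parallel gripper is mounted at the origin on the work surface. World frame = base frame: x ahead of the robot, y to its left, z up, the work surface at z = 0. Lengths are in m, angles in rad, forces in N, time in s.
With the tool pointing down it reaches from about 0.4 to 0.825 m from the base axis. Payload 7 kg.
Tool frame: the origin (TCP) lies between the finger pads; the fingertips stand 8 mm ahead of it and the grasp point (between the pads) lies 11 mm behind it (arm.finger_overhang is the distance from the TCP to the fingertips, in m); z points along the fingers, y is the line along which they close (so a half turn about z gives the same grasp; the last joint's range is limited). The gripper opens to 88 mm and grips with 3 to 60 N. Pads are 19 mm wide; open, the fingers measure 130 mm over their backs; the gripper's body (78 mm by 193 mm) begins 47 mm behind the grasp point.
Start: joints at [1.549, 0.359, 0.012, 0, -1.224, -0.288], TCP at [0.206, 0.643, 0.235] pointing down, gripper open.
Joint ranges: [-3.07, 3.07], [-1.43, 2.12], [-1.02, 1.25], [-3.03, 1.67], [-3.05, -0], [-3.03, 3.03]. Speed limits (rad/s): [2.39, 2.39, 3.01, 3.14, 3.14, 3.14].

INTERFACE

Orientations are given as [roll, pitch, yaw] about the fixed x, y, z axes, in that order (R = Rz(yaw) Ry(pitch) Rx(roll)).
In Python, from station import arm gives the robot as it stands.
- The arm moves only by the tool move_arm, never from a script. Its argument "rows" is text: rows parted by semicolons, each of 7 numbers parted by spaces: the turn, a rotation vector about the tool's x, y, z in degrees, then the shift along the tool's x, y, z in m, then the finger opening in m, from 0 to 0.0876. A call has 1 to 8 rows; each row shifts and turns the commanded pose from where the row before left it, along the tool's axes as they then stand; what a row does not reach is not made up. A row lasts 1/8 s, in which the tool goes at most 62.5 mm and 10.7 degrees, less where a joint would pass 70% of its speed; a pose out of reach is approached as far as the arm can. A call is refused whole if a number of a shift passes 0.0625 or a number of a turn 10.7, either way. A call with a gripper value outside its range is refused whole. The fingers move at their own pace and stop on an object; "squeeze" is the grip in N (left out, the last holds). Time passes only in rows, so rows that do not move let the fingers close. It gives the time, the measured TCP pose, the force, the opening and the grip force at its end, in the units of the state.
- arm.get_state(): the state, without advancing time (a new reading comes with each control period).
- arm.grab_frame(name): name is "side" or "top" or "wrist"; returns (picture, depth): 400x640x3 uint8, blue, green, red; 400x640 float32, m along the optical axis (not along the pixel's ray), 0 where there is no reading.
- arm.camera_model(name): a dict with "mtx" (3x3 intrinsics, pixels), "camera_from_world" (4x4, takes a point from world to camera coordinates); the wrist camera has in their place "mount" (4x4, takes a point from camera to tool coordinates, whose origin is the TCP and whose axes are the flange's). Camera axes: x right, y down, z forward; pixel columns grow to the right and rows downward; lengths in m; the calibration is good to about 2 mm. The wrist camera is an equidistant fisheye: a pixel r from the principal point sees the ray r / f radians off the axis. A picture is of the moment at which its call begins: read the wrist's pose just before it. camera_model takes no time and is no camera call.
- arm.job_done(): hands the job in; it is judged then, once.
The state is a dict: "t": time; "q": joint angles; "qd": joint speeds; "joint_efforts": joint torques, N m; "eef_pos": TCP position; "ee_rot": TCP orientation; "force": force on the tool from outside, world axes, zero at the start; "moment": the same for the moment, N m; "width": finger opening in m; "gripper_force": force on a finger pad.
Only numpy, scipy, OpenCV 4.12 (cv2) and the standard library are available. Lean on these libraries where they do the work, as an engineer would, in place of code of your own. Each camera call takes 0.05 s, during which the arm holds its last target. There are 200 camera calls.

## Working session

There is one attempt and no reset: what is moved stays moved. The work goes in short steps, Python scripts to look and compute and a tool call to move; the robot and the scene stay as the last step left them, time stands still between calls to the robot, and variables do not carry over. Pictures are saved under pics/ and viewed, at most 10 in all, crops included, and the job is handed in when it is done.

Besides the shell and the picture viewer there is one more tool, called as name(argument=value, ...), one argument or row to a line, values as JSON. move_arm: Moves the arm, as the interface text tells. Its arguments: {"type":"object","properties":{"rows":{"type":"string"},"squeeze":{"type":"number"}},"required":["rows"]}

```bash
mkdir -p pics; python3 - <<'E'
from station import arm
import cv2,numpy as np
for n in("top","side"):
    p,d=arm.grab_frame(n); cv2.imwrite(f"pics/{n}0.png",p); np.save(f"pics/{n}0.npy",d)
    print(arm.camera_model(n))
print(arm.get_state())
E
```

```text
{'mtx': array([[518.04882693,   0.        , 318.61019705],
       [  0.        , 518.04882693, 197.52922964],
       [  0.        ,   0.        ,   1.        ]]), 'camera_from_world': array([[-0.00262896, -0.9999888 ,  0.00393612, -0.07180967],
       [-0.98794908,  0.00198812, -0.15476647,  0.55561746],
       [ 0.15475691, -0.00429556, -0.98794324,  1.60908135],
       [ 0.        ,  0.        ,  0.        ,  1.        ]])}
{'mtx': array([[474.36947462,   0.        , 314.14710818],
       [  0.        , 474.36947462, 193.04548121],
       [  0.        ,   0.        ,   1.        ]]), 'camera_from_world': array([[ 0.94147598, -0.33660382, -0.01791225, -0.53983756],
       [-0.25646194, -0.68081006, -0.68609397,  0.17326136],
       [ 0.21874702,  0.6505348 , -0.72729239,  1.19328945],
       [ 0.        ,  0.        ,  0.        ,  1.        ]])}
{'t': 0.1, 'q': array([ 1.54910783e+00,  3.59286648e-01,  1.11609513e-02, -2.82957716e-04,
       -1.22408737e+00, -2.88072470e-01]), 'qd': array([ 1.73086926e-03, -2.05820699e-03,  1.72305421e-03,  1.38583514e-03,
        2.35857387e-05, -7.91365899e-04]), 'joint_efforts': array([-1.46288930e-03, -5.84162557e+01,  2.93752581e+01,  7.01554567e+00,
        1.02061545e-02, -4.42199075e-05]), 'eef_pos': array([0.20568289, 0.64246459, 0.23374404]), 'ee_rot': array([ 3.14015871e+00, -1.47482530e-04, -3.09857198e-01]), 'force': array([ 0.37449862, -0.25776466, -0.37381867]), 'moment': array([-0.0655118 ,  0.02476889,  0.0223749 ]), 'gripper_force': 0.0, 'width': 0.08750898631794131}
```

View pics/top0.png

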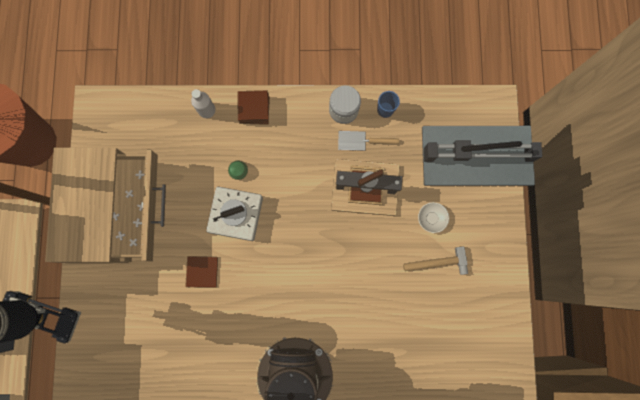

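View pics/side0.png

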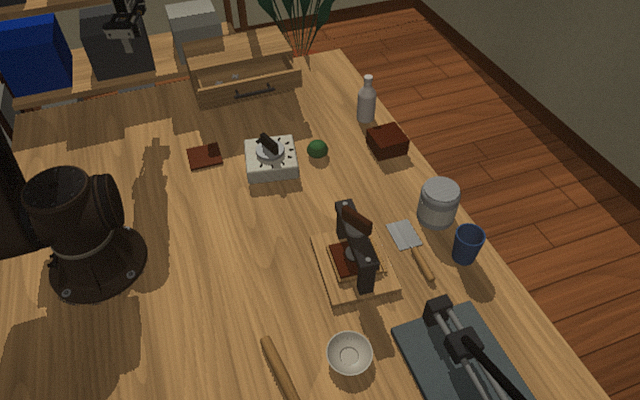

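```bash
python3 - <<'E'
import cv2,numpy as np
p=cv2.imread("pics/top0.png")
a=cv2.resize(p[165:245,195:275],None,fx=5,fy=5,interpolation=cv2.INTER_CUBIC)
b=cv2.resize(p[150:230,325:405],None,fx=5,fy=5,interpolation=cv2.INTER_CUBIC)
cv2.imwrite("pics/c0.png",np.hstack([a,b]))
E
```

```text
(no output)
```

View pics/c0.png

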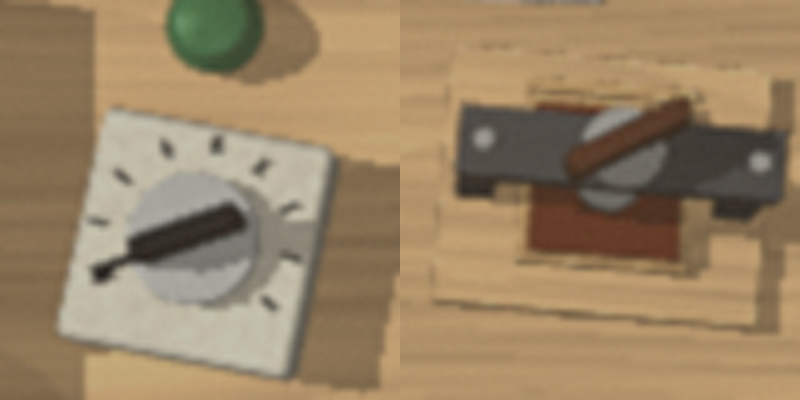

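```bash
cat > h.py <<'E'
import numpy as np
from station import arm
def unproj(n,u,v,z):
    c=arm.camera_model(n);T=np.linalg.inv(c["camera_from_world"])
    r=T[:3,:3]@np.linalg.solve(c["mtx"],[u,v,1]);o=T[:3,3]
    return o+r*(z-o[2])/r[2]
E
python3 - <<'E'
from h import *
t=lambda x,y,z:unproj("top",195+x/5-.4,165+y/5-.4,z)
p=lambda x,y,z:unproj("top",325+(x-400)/5-.4,150+y/5-.4,z)
for n,a in dict(case0=t(107,108,.05),case1=t(333,150,.05),case2=t(293,378,.05),case3=t(58,333,.05),ptr=t(100,270,.067),bar0=t(130,247,.102),bar1=t(240,216,.102),t4=t(217,143,.052),t5=t(262,167,.052),t8=t(268,303,.052),t2=t(122,177,.052),
 h0=p(570,165,.191),h1=p(686,110,.191),post0=p(484,138,.135),post1=p(760,161,.135),b0=p(437,300,.018),b1=p(752,328,.018)).items(): print(n,a.round(4))
print(arm.camera_model("wrist"))
E
```

```text
case0 [0.5916 0.2537 0.05  ]
case1 [0.5642 0.1094 0.05  ]
case2 [0.4194 0.1323 0.05  ]
case3 [0.448  0.2804 0.05  ]
ptr [0.4858 0.2518 0.067 ]
bar0 [0.4959 0.227  0.102 ]
bar1 [0.5149 0.1601 0.102 ]
t4 [0.5685 0.1829 0.052 ]
t5 [0.553 0.154 0.052]
t8 [0.4665 0.1486 0.052 ]
t2 [0.5468 0.2425 0.052 ]
h0 [ 0.5761 -0.1892  0.191 ]
h1 [ 0.6087 -0.2575  0.191 ]
post0 [ 0.6033 -0.1419  0.135 ]
post1 [ 0.5888 -0.3089  0.135 ]
b0 [ 0.5199 -0.1163  0.018 ]
b1 [ 0.5013 -0.3193  0.018 ]
{'mtx': array([[309.70691629,   0.        , 315.90051967],
       [  0.        , 309.70691629, 197.25220537],
       [  0.        ,   0.        ,   1.        ]]), 'mount': array([[ 1.20650261e-03, -9.59258113e-01, -2.82528612e-01,
         7.74660680e-02],
       [ 9.99998989e-01,  9.44745314e-04,  1.06271285e-03,
         5.46087792e-04],
       [-7.52498338e-04, -2.82529608e-01,  9.59258283e-01,
        -1.50176329e-01],
       [ 0.00000000e+00,  0.00000000e+00,  0.00000000e+00,
         1.00000000e+00]])}
```

move_arm(
  rows="0 0 0 0.0396 0.0442 -0.006 0.0876;0 0 0 0.0396 0.0442 -0.006 0.0876;0 0 0 0.0396 0.0442 -0.006 0.0876;0 0 0 0.0396 0.0442 -0.006 0.0876;0 0 0 0.0396 0.0442 -0.006 0.0876;0 0 0 0.0396 0.0442 -0.006 0.0876;0 0 0 0.0396 0.0442 -0.006 0.0876;0 0 0 0.0396 0.0442 -0.006 0.0876",
)

```text
t: 1.1
eef_pos: [0.3999, 0.2076, 0.2828]
ee_rot: [-3.141, -0.0, -0.309]
force: [2.0, 0.7, 0.9]
width: 0.0877
gripper_force: 0.0
```

move_arm(
  rows="0 0 0 0.0396 0.0442 0 0.0876;0 0 0 0.0396 0.0442 0 0.0876;0 0 0 0.0396 0.0442 0 0.0876;0 0 0 0.0396 0.0442 0 0.0876;0 0 0 0.0396 0.0442 0 0.0876;0 0 0 0.0396 0.0442 0 0.0876;0 0 0 0.0396 0.0442 0 0.0876;0 0 0 0.0396 0.0442 0 0.0876",
)

```text
t: 2.1
eef_pos: [0.594, -0.2258, 0.2822]
ee_rot: [-3.142, 0.001, -0.31]
force: [2.0, 1.2, 0.7]
width: 0.0872
gripper_force: 0.0
```

move_arm(
  rows="0 0 9.5 0 0 0 0.0876;0 0 9.5 0 0 0 0.0876;0 0 9.5 0 0 0 0.0876;0 0 9.5 0 0 0 0.0876;0 0 9 0 0 0 0.0876;0 0 0 0 0 0 0.0876;0 0 0 0 0 0 0.0876",
)

```text
t: 2.98
eef_pos: [0.5935, -0.2238, 0.2823]
ee_rot: [3.141, 0.0, -1.127]
force: [0.1, -0.4, -0.0]
width: 0.0872
gripper_force: 0.0
```

```bash
python3 - <<'E'
from station import arm
import cv2
s=arm.get_state();print(s)
p,d=arm.grab_frame("wrist");cv2.imwrite("pics/w1.png",p)
E
```

```text
{'t': 2.975, 'q': array([-5.34520302e-02,  2.67246655e-01, -9.54461686e-03, -8.76600174e-05,
       -1.29447253e+00,  4.97591452e-01]), 'qd': array([-0.00092783,  0.00110295,  0.00222349,  0.00061174,  0.00011925,
       -0.00881237]), 'joint_efforts': array([-1.29836754e-02, -5.17700887e+01,  3.00304806e+01,  7.12239280e+00,
        6.68418920e-02, -5.76226262e-02]), 'eef_pos': array([ 0.59353603, -0.22379903,  0.28229887]), 'ee_rot': array([ 3.14122212e+00,  2.97227003e-04, -1.12668090e+00]), 'force': array([ 0.1346148 , -0.35364272, -0.03260356]), 'moment': array([ 0.0459187 , -0.01589188,  0.01412511]), 'gripper_force': 0.0, 'width': 0.08721208849190792}
```

View pics/w1.png

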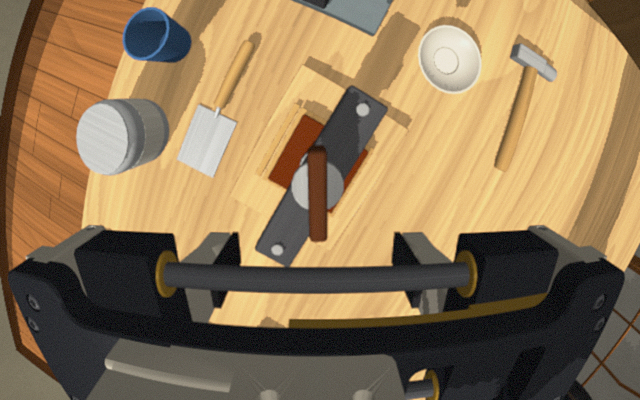

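```bash
cat >> h.py <<'E'
from scipy.spatial.transform import Rotation as Ro
def wrist(u,v,z,pos,rpy):
    c=arm.camera_model("wrist");K=c["mtx"];M=c["mount"]
    x,y=(u-K[0,2])/K[0,0],(v-K[1,2])/K[1,1];r=np.hypot(x,y)
    d=np.array([x/r*np.sin(r),y/r*np.sin(r),np.cos(r)])
    R=Ro.from_euler("xyz",rpy).as_matrix()
    d=R@M[:3,:3]@d;o=R@M[:3,3]+pos
    return o+d*(z-o[2])/d[2]
E
python3 - <<'E'
from h import *
P=([.5935,-.2238,.2823],[3.1412,.0003,-1.1267])
a=wrist(317,150,.191,*P);b=wrist(318,240,.191,*P);print(a,b,(a+b)/2,np.linalg.norm(a-b),np.degrees(np.arctan2(*(b-a)[1::-1])))
c=wrist(361,110,.135,*P);e=wrist(278,249,.135,*P);print(c,e,(c+e)/2,np.degrees(np.arctan2(*(e-c)[1::-1])))
E
```

```text
[ 0.61229155 -0.2648246   0.191     ] [ 0.57845898 -0.19609423  0.191     ] [ 0.59537526 -0.23045941  0.191     ] 0.07660617775627744 116.20874934963805
[ 0.5878534  -0.31162448  0.135     ] [ 0.60104096 -0.14526718  0.135     ] [ 0.59444718 -0.22844583  0.135     ] 85.46750054216555
```

move_arm(
  rows="0 0 0 0.003 0.001 0.04 0.0876;0 0 0 0 0 0.04 0.0876;0 0 0 0 0 0.025 0.0876;0 0 0 0 0 0.01 0.0876;0 0 0 0 0 0 0.0876",
)

```text
t: 3.65
eef_pos: [0.594, -0.2271, 0.1675]
ee_rot: [3.141, 0.0, -1.129]
force: [0.4, 1.0, 1.2]
width: 0.0877
gripper_force: 0.0
```

move_arm(
  rows="0 0 0 0 0 0 0.03;0 0 0 0 0 0 0.0;0 0 0 0 0 0 0.0;0 0 0 0 0 0 0.0;0 0 0 0 0 0 0.0;0 0 0 0 0 0 0.0;0 0 0 0 0 0 0.0",
  squeeze=60,
)

```text
t: 4.53
eef_pos: [0.594, -0.227, 0.1675]
ee_rot: [3.142, 0.0, -1.13]
force: [-0.7, 0.2, -0.1]
width: 0.0234
gripper_force: 0.0
```

```bash
cat > s.py <<'E'
from station import arm
s=arm.get_state()
print(s['t'],s['eef_pos'].round(4),s['ee_rot'].round(4),'F',s['force'].round(2),'M',s['moment'].round(3),s['width'],s['gripper_force'],s['q'].round(3))
E
python3 s.py
```

```text
4.525 [ 0.594  -0.227   0.1675] [ 3.1415  0.     -1.1301] F [-0.66  0.22 -0.07] M [ 0.079 -0.037  0.004] 0.023427571393133725 0.0 [-0.059  0.343 -0.17  -0.    -1.057  0.499]
```

move_arm(
  rows="0 0 0 0 0 0 0.0;0 0 0 0 0 0 0.0;0 0 0 0 0 0 0.0;0 0 0 0 0 0 0.0",
)

```text
t: 5.03
eef_pos: [0.5937, -0.2271, 0.1675]
ee_rot: [3.141, 0.0, -1.13]
force: [-2.1, -1.9, -0.6]
width: 0.0158
gripper_force: 59.9
```

```bash
python3 s.py
```

```text
5.025 [ 0.5937 -0.2271  0.1675] [ 3.1411e+00  2.0000e-04 -1.1302e+00] F [-2.1  -1.9  -0.64] M [-0.288  0.558  0.013] 0.01582482279639494 59.87512171268463 [-0.059  0.343 -0.17   0.    -1.058  0.499]
```

move_arm(
  rows="0 0 4 0 0 0 0;0 0 4 0 0 0 0;0 0 4 0 0 0 0;0 0 4 0 0 0 0;0 0 4 0 0 0 0",
)

```text
t: 5.65
eef_pos: [0.594, -0.227, 0.1675]
ee_rot: [3.142, -0.0, -1.481]
force: [-0.8, -1.0, 0.2]
width: 0.0158
gripper_force: 59.9
```

```bash
python3 s.py
```

```text
5.65 [ 0.594  -0.227   0.1675] [ 3.1415e+00 -1.0000e-04 -1.4811e+00] F [-0.77 -1.    0.24] M [-0.214  0.223  0.24 ] 0.01584202054550372 59.86010670661926 [-0.059  0.343 -0.17   0.    -1.057  0.148]
```

move_arm(
  rows="0 0 4 0 0 0 0;0 0 4 0 0 0 0;0 0 4 0 0 0 0;0 0 4 0 0 0 0;0 0 4 0 0 0 0",
)

```text
t: 6.28
eef_pos: [0.5943, -0.227, 0.1675]
ee_rot: [-3.141, -0.0, -1.83]
force: [0.0, -1.0, -0.5]
width: 0.0155
gripper_force: 59.9
```

```bash
python3 s.py
```

```text
6.275 [ 0.5943 -0.227   0.1675] [-3.1411 -0.     -1.8301] F [ 0.04 -1.03 -0.52] M [-0.276 -0.109  0.23 ] 0.015479021315866662 59.85974907875061 [-0.059  0.343 -0.17   0.    -1.057 -0.201]
```

move_arm(
  rows="0 0 4 0 0 0 0;0 0 4 0 0 0 0",
)

```text
t: 6.52
eef_pos: [0.5944, -0.2271, 0.1675]
ee_rot: [-3.141, 0.0, -1.97]
force: [1.3, -0.9, -0.8]
width: 0.0159
gripper_force: 59.9
```

```bash
python3 s.py
```

```text
6.525 [ 0.5944 -0.2271  0.1675] [-3.1409  0.     -1.9697] F [ 1.25 -0.94 -0.77] M [-0.367 -0.268  0.199] 0.015888147979196358 59.859784841537476 [-0.059  0.344 -0.17   0.    -1.057 -0.34 ]
```

move_arm(
  rows="0 0 4 0 0 0 0;0 0 4 0 0 0 0;0 0 4 0 0 0 0",
)

```text
t: 6.9
eef_pos: [0.5946, -0.2271, 0.1676]
ee_rot: [-3.141, 0.0, -2.179]
force: [1.5, -1.4, -1.4]
width: 0.0155
gripper_force: 59.9
```

```bash
python3 s.py
```

```text
6.9 [ 0.5946 -0.2271  0.1676] [-3.1405e+00  3.0000e-04 -2.1791e+00] F [ 1.48 -1.41 -1.43] M [-0.583 -0.493  0.247] 0.01552786830169414 59.86176609992981 [-0.059  0.344 -0.17   0.    -1.056 -0.55 ]
```

move_arm(
  rows="0 0 4 0 0 0 0;0 0 4 0 0 0 0;0 0 4 0 0 0 0",
)

```text
t: 7.28
eef_pos: [0.5947, -0.2272, 0.1675]
ee_rot: [-3.14, 0.001, -2.388]
force: [1.9, -3.5, -2.4]
width: 0.0154
gripper_force: 59.9
```

```bash
python3 s.py
```

```text
7.275 [ 0.5947 -0.2272  0.1675] [-3.1404e+00  5.0000e-04 -2.3885e+00] F [ 1.85 -3.53 -2.38] M [-0.76  -0.713  0.304] 0.015400163496398181 59.86433923244476 [-5.900e-02  3.440e-01 -1.700e-01  1.000e-03 -1.056e+00 -7.590e-01]
```

move_arm(
  rows="0 0 4 0 0 0 0;0 0 4 0 0 0 0;0 0 4.5 0 0 0 0",
)

```text
t: 7.65
eef_pos: [0.5949, -0.2274, 0.1676]
ee_rot: [-3.14, 0.001, -2.607]
force: [1.6, -3.3, -2.3]
width: 0.0156
gripper_force: 59.9
```

```bash
python3 s.py
```

```text
7.65 [ 0.5949 -0.2274  0.1676] [-3.1402e+00  9.0000e-04 -2.6068e+00] F [ 1.57 -3.29 -2.25] M [-1.084 -0.834  0.295] 0.015608634362768117 59.867942333221436 [-5.900e-02  3.440e-01 -1.700e-01  1.000e-03 -1.056e+00 -9.780e-01]
```

move_arm(
  rows="0 0 0 0 0 0 0.04;0 0 0 0 0 0 0.0876;0 0 0 0 0 0 0.0876;0 0 0 0 0 0 0.0876;0 0 0 0 0 0 0.0876;0 0 0 0 0 0 0.0876",
)

```text
t: 8.4
eef_pos: [0.594, -0.227, 0.1676]
ee_rot: [3.142, 0.0, -2.605]
force: [-0.2, -0.1, -1.2]
width: 0.0701
gripper_force: 0.0
```

move_arm(
  rows="0 0 0 0 0 -0.02 0.0876;0 0 0 0 0 -0.05 0.0876;0 0 0 0 0 -0.05 0.0876;0 0 0 0 0 0 0.0876;0 0 0 0 0 0 0.0876",
)

```text
t: 9.02
eef_pos: [0.5938, -0.2268, 0.2873]
ee_rot: [3.141, 0.0, -2.605]
force: [0.9, -0.4, -0.8]
width: 0.0879
gripper_force: 0.0
```

```bash
python3 s.py; python3 - <<'E'
from station import arm
import cv2
p,d=arm.grab_frame("wrist");cv2.imwrite("pics/w2.png",p)
E
```

```text
9.025 [ 0.5938 -0.2268  0.2873] [ 3.1412e+00  3.0000e-04 -2.6050e+00] F [ 0.86 -0.43 -0.77] M [ 0.039 -0.04  -0.021] 0.08790230292117414 0.0 [-5.900e-02  2.670e-01  1.000e-03 -1.000e-03 -1.305e+00 -9.750e-01]
```

View pics/w2.png

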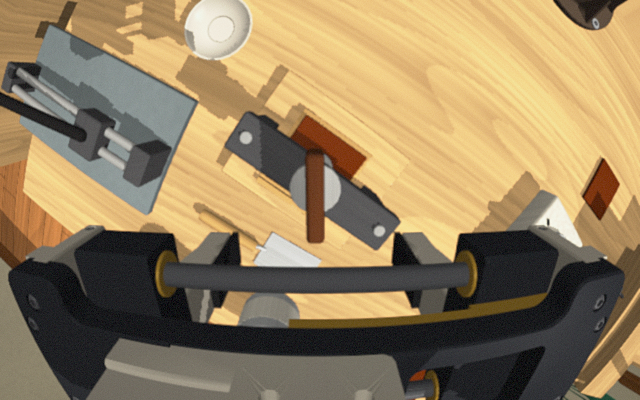

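move_arm(
  rows="0 0 0 -0.0174 0.0509 0 0.0876;0 0 0 -0.0174 0.0509 0 0.0876;0 0 0 -0.0174 0.0509 0 0.0876;0 0 0 -0.0174 0.0509 0 0.0876;0 0 0 -0.0174 0.0509 0 0.0876;0 0 0 -0.0174 0.0509 0 0.0876;0 0 0 -0.0174 0.0509 0 0.0876;0 0 0 -0.0174 0.0509 0 0.0876",
)

```text
t: 10.07
eef_pos: [0.5043, 0.1955, 0.2863]
ee_rot: [-3.141, -0.002, -2.605]
force: [1.5, 1.2, -0.4]
width: 0.0872
gripper_force: 0.0
```

move_arm(
  rows="0 0 -10.3 0 0 0 0.0876;0 0 -10.3 0 0 0 0.0876;0 0 -10.3 0 0 0 0.0876;0 0 -10.3 0 0 0 0.0876;0 0 -10.3 0 0 0 0.0876;0 0 -10.3 0 0 0 0.0876;0 0 -10.3 0 0 0 0.0876;0 0 -10.3 0 0 0 0.0876",
)

```text
t: 11.08
eef_pos: [0.5049, 0.1938, 0.2861]
ee_rot: [3.139, -0.001, -1.161]
force: [0.2, -0.2, -0.2]
width: 0.0878
gripper_force: 0.0
```

move_arm(
  rows="0 0 -10.3 0 0 0 0.0876;0 0 -10.3 0 0 0 0.0876;0 0 -10.3 0 0 0 0.0876;0 0 -10.3 0 0 0 0.0876;0 0 -10.3 0 0 0 0.0876;0 0 -10.3 0 0 0 0.0876;0 0 -10.3 0 0 0 0.0876;0 0 -10.3 0 0 0 0.0876",
)

```text
t: 12.08
eef_pos: [0.5049, 0.1938, 0.286]
ee_rot: [3.141, 0.002, 0.277]
force: [-0.2, 0.5, -0.5]
width: 0.0875
gripper_force: 0.0
```

move_arm(
  rows="0 0 -10.3 0 0 0 0.0876;0 0 -10.3 0 0 0 0.0876;0 0 -10.3 0 0 0 0.0876;0 0 -10.3 0 0 0 0.0876;0 0 -10.3 0 0 0 0.0876;0 0 -10.3 0 0 0 0.0876;0 0 -10.3 0 0 0 0.0876;0 0 -10.3 0 0 0 0.0876",
)

```text
t: 13.08
eef_pos: [0.5049, 0.1938, 0.286]
ee_rot: [-3.139, 0.001, 1.715]
force: [0.2, -0.7, 0.1]
width: 0.0874
gripper_force: 0.0
```

move_arm(
  rows="0 0 -10.3 0 0 0.04 0.0876;0 0 0 0 0 0.04 0.0876;0 0 0 0 0 0 0.0876;0 0 0 0 0 0 0.0876",
)

```text
t: 13.58
eef_pos: [0.506, 0.1943, 0.2084]
ee_rot: [3.141, 0.001, 1.889]
force: [0.4, 0.2, 1.7]
width: 0.0876
gripper_force: 0.0
```

```bash
python3 s.py; python3 - <<'E'
from station import arm
import cv2
p,d=arm.grab_frame("wrist");cv2.imwrite("pics/w3.png",p)
E
```

```text
13.575 [0.506  0.1943 0.2084] [3.1412e+00 6.0000e-04 1.8895e+00] F [0.37 0.22 1.7 ] M [-0.015 -0.198  0.038] 0.08764112325254621 0.0 [ 7.290e-01  1.600e-01 -3.210e-01  1.000e-03 -1.090e+00  2.731e+00]
```

View pics/w3.png

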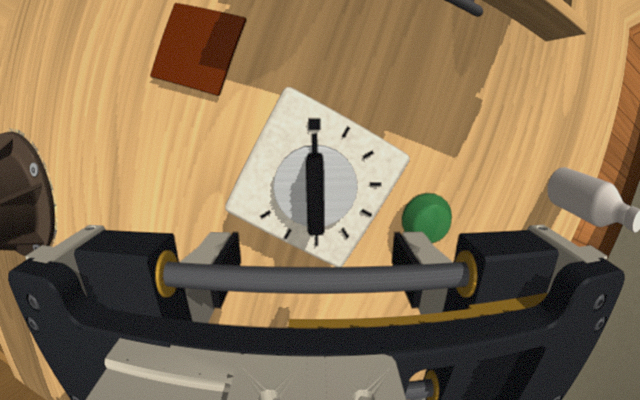

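```bash
python3 - <<'E'
from h import *
P=([.506,.1943,.2084],[3.1412,.0006,1.8895])
a=wrist(315,153,.102,*P);b=wrist(316,236,.102,*P);print(a,b,(a+b)/2,np.linalg.norm(a-b),np.arctan2(*(a-b)[1::-1]))
for n,u,v in(("zero",315,125),("t1",347,132),("t3",375,185),("t4",366,212),("t5",346,234)):
  w=wrist(u,v,.052,*P);w=w-[.506,.194,0];print(n,w,np.degrees(np.arctan2(w[1],w[0])))
E
```

```text
[0.49386915 0.23032557 0.102     ] [0.51824394 0.15942504 0.102     ] [0.50605654 0.19487531 0.102     ] 0.07497343799823732 1.9019268190557366
zero [-0.01875142  0.05592953  0.052     ] 108.53468998849792
t1 [0.01339448 0.0594762  0.052     ] 77.30830920226356
t3 [0.05919128 0.017675   0.052     ] 16.626059631581676
t4 [ 0.06077069 -0.01284761  0.052     ] -11.937205745315428
t5 [ 0.04919719 -0.04310591  0.052     ] -41.2244048800532
```

move_arm(
  rows="0 0 -0.6 0.001 0 0.05 0.0876;0 0 0 0 0 0.05 0.0876;0 0 0 0 0 0.02 0.0876;0 0 0 0 0 0.009 0.0876;0 0 0 0 0 0 0.0876",
)

```text
t: 14.25
eef_pos: [0.5058, 0.1955, 0.0794]
ee_rot: [3.14, -0.0, 1.9]
force: [0.2, -0.2, -0.9]
width: 0.0875
gripper_force: 0.0
```

move_arm(
  rows="0 0 0 0 0 0 0.03;0 0 0 0 0 0 0.0;0 0 0 0 0 0 0.0;0 0 0 0 0 0 0.0;0 0 0 0 0 0 0.0;0 0 0 0 0 0 0.0;0 0 0 0 0 0 0.0;0 0 0 0 0 0 0.0",
  squeeze=50,
)

```text
t: 15.25
eef_pos: [0.505, 0.195, 0.0785]
ee_rot: [-3.141, 0.0, 1.9]
force: [-0.9, -0.2, -0.0]
width: 0.0157
gripper_force: 50.0
```

move_arm(
  rows="0 0 0 0 0 0 0.0;0 0 0 0 0 0 0.0;0 0 0 0 0 0 0.0",
)

```text
t: 15.62
eef_pos: [0.505, 0.195, 0.0785]
ee_rot: [-3.141, 0.0, 1.9]
force: [-1.7, -0.3, 0.4]
width: 0.0158
gripper_force: 50.0
```

```bash
python3 s.py
```

```text
15.625 [0.505  0.195  0.0785] [-3.1414  0.      1.8998] F [-1.73 -0.3   0.36] M [0.007 0.158 0.057] 0.01583712724163386 49.98484790325165 [ 0.731  0.297 -0.481 -0.    -0.793  2.74 ]
```

move_arm(
  rows="0 0 6 0 0 0 0;0 0 6 0 0 0 0;0 0 6 0 0 0 0;0 0 6 0 0 0 0;0 0 6 0 0 0 0;0 0 6 0 0 0 0;0 0 6 0 0 0 0;0 0 6 0 0 0 0",
)

```text
t: 16.62
eef_pos: [0.5062, 0.195, 0.0785]
ee_rot: [3.14, -0.001, 1.059]
force: [6.1, -3.7, -4.4]
width: 0.0157
gripper_force: 50.0
```

move_arm(
  rows="0 0 6 0 0 0 0;0 0 6 0 0 0 0;0 0 6 0 0 0 0;0 0 6 0 0 0 0;0 0 6 0 0 0 0;0 0 6 0 0 0 0;0 0 6 0 0 0 0;0 0 6 0 0 0 0",
)

```text
t: 17.62
eef_pos: [0.5069, 0.194, 0.0786]
ee_rot: [3.14, -0.002, 0.222]
force: [12.2, -9.5, -6.1]
width: 0.0158
gripper_force: 50.0
```

move_arm(
  rows="0 0 6 0 0 0 0;0 0 6 0 0 0 0;0 0 6 0 0 0 0;0 0 6 0 0 0 0;0 0 6 0 0 0 0;0 0 6 0 0 0 0;0 0 6 0 0 0 0;0 0 6 0 0 0 0",
)

```text
t: 18.62
eef_pos: [0.5066, 0.1927, 0.0785]
ee_rot: [3.14, -0.003, -0.617]
force: [12.9, -13.6, -3.9]
width: 0.0161
gripper_force: 50.0
```

move_arm(
  rows="0 0 6 0 0 0 0;0 0 0 0 0 0 0;0 0 0 0 0 0 0",
)

```text
t: 19.0
eef_pos: [0.5065, 0.1926, 0.0785]
ee_rot: [3.14, -0.003, -0.718]
force: [12.4, -13.9, -4.2]
width: 0.0155
gripper_force: 50.0
```

```bash
python3 s.py
```

```text
19.0 [0.5065 0.1926 0.0785] [ 3.1399e+00 -3.0000e-03 -7.1840e-01] F [ 12.42 -13.93  -4.2 ] M [-4.91  -4.449  0.034] 0.01551723462537428 49.986425042152405 [ 0.727  0.298 -0.482  0.004 -0.792  0.122]
```

Yaw −0.718 equals tick 5's direction (−41.2°). Releasing and rising.

move_arm(
  rows="0 0 0 0 0 0 0.03;0 0 0 0 0 0 0.0876;0 0 0 0 0 0 0.0876;0 0 0 0 0 0 0.0876;0 0 0 0 0 0 0.0876;0 0 0 0 0 0 0.0876",
)

```text
t: 19.75
eef_pos: [0.5051, 0.1952, 0.0786]
ee_rot: [-3.142, 0.0, -0.718]
force: [0.5, -0.1, 0.6]
width: 0.07
gripper_force: 0.0
```

move_arm(
  rows="0 0 0 0 0 -0.02 0.0876;0 0 0 0 0 -0.05 0.0876;0 0 0 0 0 -0.055 0.0876;0 0 0 0 0 0 0.0876;0 0 0 0 0 0 0.0876;0 0 0 0 0 0 0.0876",
)

```text
t: 20.5
eef_pos: [0.5045, 0.1946, 0.2023]
ee_rot: [3.139, 0.001, -0.718]
force: [0.1, 0.1, -0.3]
width: 0.0878
gripper_force: 0.0
```

```bash
python3 s.py; python3 - <<'E'
from station import arm
import cv2,numpy as np
p,d=arm.grab_frame("wrist");q,_=arm.grab_frame("side")
cv2.imwrite("pics/w4.png",np.hstack([cv2.resize(p[90:270,215:415],None,fx=2,fy=2),cv2.resize(q[190:370,270:440],None,fx=2,fy=2)]))
E
```

```text
20.5 [0.5045 0.1946 0.2023] [ 3.1394e+00  6.0000e-04 -7.1840e-01] F [ 0.11  0.1  -0.26] M [ 0.028  0.021 -0.045] 0.08778721532283738 0.0 [ 0.731  0.164 -0.33  -0.    -1.079  0.122]
```

View pics/w4.png

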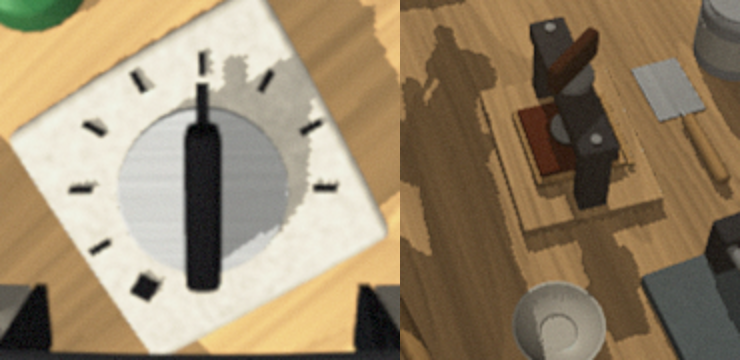

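The pointer at crop (203,90) is in line with the tick at (203,62). Counting clockwise from the square zero mark at (145,287), that is the fifth tick. In the side view the pad is down on the tile.

```bash
python3 -c "
from station import arm
print(arm.job_done())"
```

```text
the job is handed in; nothing more can be done
None
```

The press handle was turned to about 2.52 rad, roughly a tenth of a turn past where the pad met the tile. The timer dial rests on the fifth click, both are released, and the job was handed in at about 20 s.

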